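# Feed the aluminium can through the crusher's port

### The arm

A 7-joint arm with a two-finger parallel gripper is mounted at the origin on the work surface. World frame = base frame: x ahead of the robot, y to its left, z up, the work surface at z = 0. Lengths are in m, angles in degrees, forces in N, time in s.
With the tool pointing down it reaches from about 0.4 to 0.85 m from the base axis. Payload 10.4 kg.
Tool frame: the origin (TCP) lies at the very end of the fingers, on their centre line; the grasp point (between the pads) lies 19 mm behind it; z points along the fingers, y is the direction in which the jaws open and shut (so a half turn about z gives the same grasp; the last joint's range is limited). The gripper opens to 87 mm and grips with 3 to 60 N. Pads are 19 mm wide; open, the fingers measure 117 mm over their backs; the gripper's body (75 mm by 190 mm) begins 51 mm behind the grasp point.
Start: joints at [-73.488, 19.034, -3.707, 83.658, 1.238, 77.344, -5.071], TCP at [0.191, 0.595, 0.223] pointing down, gripper open.
Joint ranges: [-148.97, 148.97], [-28.65, 121.19], [-84.17, 76.75], [9.2, 138.47], [-72.65, 252.65], [3.7, 117.97], [-149.18, 149.18]. Speed limits (degrees/s): [127.2, 127.2, 159.86, 159.86, 180, 180, 180].

### API

Orientations are given as [roll, pitch, yaw] about the fixed x, y, z axes, in that order (R = Rz(yaw) Ry(pitch) Rx(roll)).
In Python, from bench import arm gives the robot as it stands. The module is installed in compiled form; this text tells all that it offers.
- The arm moves only by the tool arm_command, never from a script. Its argument "plan" is a list of rows, each an object of numbers: "x", "y", "z": the shift along the tool's x, y, z in m; "ax", "ay", "az": the turn, a rotation vector about the tool's x, y, z in degrees. In form: [{"x": .., "y": .., "z": .., "ax": .., "ay": .., "az": ..}, ...]. A call has 1 to 5 rows; each row is the pose to reach, as a shift and turn from the pose commanded when the call began, along the tool's axes at that moment; what a row does not reach only later rows make up. A row lasts 1/10 s, in which the tool goes at most 50 mm and 8.59 degrees, less where a joint would pass 70% of its speed; a pose out of reach is approached as far as the arm can. A call with a gripper value outside its range is refused whole. "hand" is the finger opening in m, from 0 to 0.087, set as the call begins (left out, the last holds). The fingers move at their own pace and stop on an object; "grip_force" is the grip in N (left out, the last holds). Time passes only in rows, so rows that repeat a pose let the fingers close. It gives the time, the measured TCP pose, the force and the opening at its end, in the units of the state.
- arm.get_obs(): the state, without advancing time (a new reading comes with each control period).
- arm.read_camera(name): name is "side" or "top" or "wrist"; returns the picture (400x640x3 uint8, red, green, blue); there is no depth.
- arm.camera_model(name): a dict with "mtx" (3x3 intrinsics, pixels), "rvec" (rotation vector, rad) and "tvec" (3), from world to camera coordinates, as OpenCV has them; the wrist camera has in their place "tool_from_camera" (4x4, takes a point from camera to tool coordinates, whose origin is the TCP and whose axes are the flange's). Camera axes: x right, y down, z forward; pixel columns grow to the right and rows downward; lengths in m; the calibration is good to about 2 mm. A picture is of the moment at which its call begins: read the wrist's pose just before it. camera_model takes no time and is no camera call.
- arm.hand_in(): hands the job in, once; it reports no verdict.
The state is a dict: "t": time; "qpos": joint angles; "qd": joint speeds; "joint_efforts": joint torques, N m; "tool_pos": TCP position; "ee_rot": TCP orientation; "contact_force": force on the tool from outside, world axes, zero at the start; "moment": the same for the moment, N m; "grip_width": finger opening in m.
Only numpy, scipy, OpenCV 4.12 (cv2) and the standard library are available. Lean on these libraries where they do the work, as an engineer would, in place of code of your own. Each camera call takes 0.05 s, during which the arm holds its last target.

### The job

Take the dented aluminium can with the green band and pass it, upright and bottom first, through the red-rimmed port of the crusher's feed box; keep hold of it until roughly half of it is through, then let it drop inside. The red rim is a safety edge, so nothing may touch it. Leave the steel tin and the mug standing where they are.

Things in the scene. Friction and masses are not known exactly. Their poses are not given: they have to be found in the camera images.
- can: Dented bare aluminium can, bright green band 70 to 92 mm up; stands loose. 53 mm diameter, 110 mm tall, about 16 g, stiff enough to grip. Walls straight from 43 to 100 mm up (dent ring below), tapering to 45 mm at the top. Origin: centre of its underside, z to its top. Grip its upper 35 mm, so that the lower part goes ahead of the fingers.
- rim: Red rim of the port in the grey box's sloping roof, fixed. Origin: centre of the opening, 160 mm up; z up, y level, x level and uphill: roof and rim rise 25 deg to +x. Opening from above 94 (x) by 92 mm (y); bars 12 mm wide, 4 mm proud. Box 200x200 mm centred below, top 113 mm high at -x, 207 at +x; hollow, floor 4 mm up: a freed can drops in. Motor juts 110 mm from the +x wall, to 155 mm high.
- tin: Bystander: straight-sided steel food tin with a brown label, loose, 62 mm diameter, 100 mm tall. Origin: centre of its underside, z up. Not for the crusher.
- mug: Bystander: white ceramic mug, loose, 80 mm diameter, 92 mm tall, with a handle standing out at its +y. Origin: centre of its underside, z up.

How it is judged:
By the outcome, as a careful person would: the job done as asked, in the order asked, and still so for the second after the job is handed in, with the robot touching nothing.
It also fails if it takes over 38 s, if anything falls off the work surface, if the arm or the gripper's body presses on something with over 40 N, if the wrist force passes 120 N, or if a joint passes its speed limit or range.

## Working session

There is one attempt and no reset: what is moved stays moved. The work goes in short steps, Python scripts to look and compute and a tool call to move; the robot and the scene stay as the last step left them, time stands still between calls to the robot, and variables do not carry over. Pictures are saved under pics/ and viewed, and the job is handed in when it is done.

Besides the shell and the picture viewer there is one more tool, called after ">>>" as name([rows], argument=value, ...), one row to a line, values as JSON. arm_command: Moves the arm, as the interface text tells. Its arguments: {"type":"object","properties":{"plan":{"type":"array"},"hand":{"type":"number"},"grip_force":{"type":"number"}},"required":["plan"]}

```bash
mkdir -p pics; python3 - <<'E'
from bench import arm
import cv2,numpy as np
print(arm.get_obs())
for n in("side","top","wrist"):
    im=arm.read_camera(n); cv2.imwrite(f"pics/{n}0.png",im[:,:,::-1]); print(n,arm.camera_model(n))
E
```

```text
{'t': 0.0, 'qpos': array([-73.48633685,  19.07051125,  -3.70525291,  83.70415583,
         1.23862764,  77.34395254,  -5.06965429]), 'qd': array([ 0.03469204, -0.00608104,  0.0641868 ,  0.10769789, -0.06233951,
       -0.03118608,  0.01375802]), 'joint_efforts': array([-5.32252079e-05, -6.23257756e+01,  2.45098444e-02, -3.89902389e+01,
       -6.12419075e-02,  3.96929635e-02,  1.43736543e-04]), 'tool_pos': array([0.19106241, 0.59468547, 0.22178523]), 'ee_rot': array([-1.79921416e+02,  5.24947913e-03,  1.62192188e+02]), 'contact_force': array([-0.66405079, -0.14792488,  0.63614769]), 'moment': array([0.01914512, 0.04828477, 0.06162312]), 'grip_width': 0.08724772298332832}
side {'mtx': array([[454.75952563,   0.        , 324.18919264],
       [  0.        , 454.75952563, 198.00653685],
       [  0.        ,   0.        ,   1.        ]]), 'rvec': array([ 0.91793648, -2.27864234,  1.28977133]), 'tvec': array([0.42571564, 0.27223901, 0.61053379])}
top {'mtx': array([[383.67045816,   0.        , 320.22814702],
       [  0.        , 383.67045816, 195.37080612],
       [  0.        ,   0.        ,   1.        ]]), 'rvec': array([ 2.12327581, -2.17601244,  0.19983573]), 'tvec': array([0.01440325, 0.55839686, 0.90860337])}
wrist {'mtx': array([[356.7541611 ,   0.        , 320.06629938],
       [  0.        , 356.7541611 , 199.27099268],
       [  0.        ,   0.        ,   1.        ]]), 'tool_from_camera': array([[-9.57204521e-05, -9.69258102e-01, -2.46046181e-01,
         6.53361999e-02],
       [ 9.99999987e-01, -1.25012932e-04,  1.03433210e-04,
         3.03685253e-04],
       [-1.31012431e-04, -2.46046168e-01,  9.69258101e-01,
        -1.62357615e-01],
       [ 0.00000000e+00,  0.00000000e+00,  0.00000000e+00,
         1.00000000e+00]])}
```

View pics/side0.png

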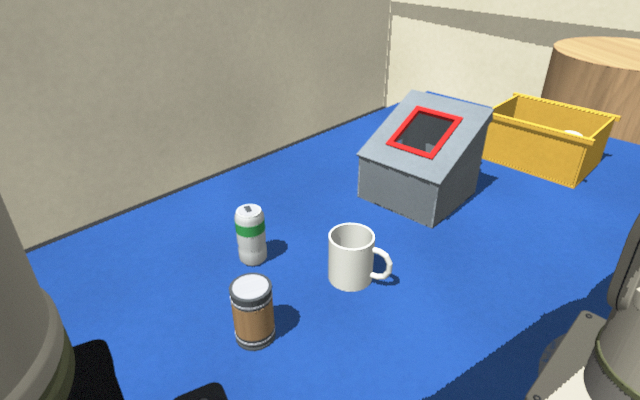

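View pics/top0.png

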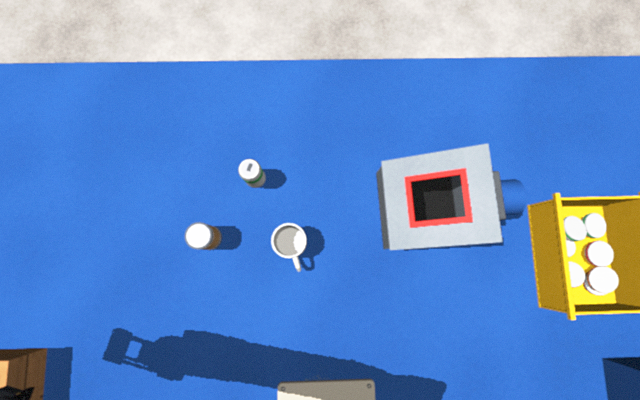

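View pics/wrist0.png

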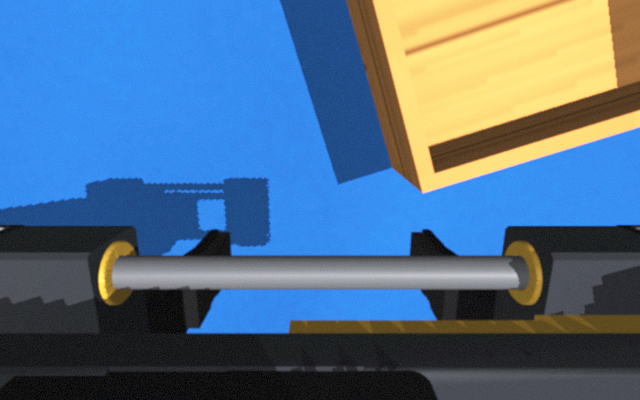

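```bash
cat > h.py <<'E'
from bench import arm
import cv2,numpy as np
from scipy.optimize import least_squares
from scipy.spatial.transform import Rotation as R
def proj(n,P):
    m=arm.camera_model(n); return cv2.projectPoints(np.float64(P).reshape(-1,1,3),m['rvec'],m['tvec'],m['mtx'],None)[0].reshape(-1,2)
def ray(n,uv):
    m=arm.camera_model(n); Rm=cv2.Rodrigues(m['rvec'])[0]; c=-Rm.T@m['tvec']
    d=Rm.T@np.linalg.inv(m['mtx'])@[uv[0],uv[1],1]; return c,d
def atz(n,uv,z):
    c,d=ray(n,uv); return c+d*(z-c[2])/d[2]
def wproj(P,pos,rpy):
    m=arm.camera_model('wrist'); T=np.eye(4);T[:3,:3]=R.from_euler('xyz',rpy,degrees=True).as_matrix();T[:3,3]=pos
    M=np.linalg.inv(T@m['tool_from_camera']); p=(M[:3,:3]@np.float64(P).reshape(-1,3).T).T+M[:3,3]
    q=(m['mtx']@p.T).T; return q[:,:2]/q[:,2:]
E
python3 - <<'E'
from h import *
for n in("side","top"):
    im=cv2.imread(f"pics/{n}0.png").astype(int); b,g,r=im[...,0],im[...,1],im[...,2]
    m=((r>130)&(g<80)&(b<80)).astype(np.uint8)
    cs,h=cv2.findContours(m,cv2.RETR_CCOMP,cv2.CHAIN_APPROX_NONE)
    for c,hh in zip(cs,h[0]):
        if cv2.contourArea(c)>200: print(n,hh[3],cv2.contourArea(c),cv2.approxPolyDP(c,5,True).reshape(-1,2).tolist())
    gm=(g>r+40)&(g>b+30); ys,xs=np.nonzero(gm); print('green',xs.min(),xs.max(),ys.min(),ys.max(),xs.mean(),ys.mean())
c=cv2.imread("pics/side0.png")[190:360,200:410]; cv2.imwrite("pics/sz.png",cv2.resize(c,None,fx=3.5,fy=3.5,interpolation=cv2.INTER_CUBIC))
c=cv2.imread("pics/top0.png")[140:290,170:340]; cv2.imwrite("pics/tz.png",cv2.resize(c,None,fx=4,fy=4,interpolation=cv2.INTER_CUBIC))
E
```

```text
side -1 2105.5 [[416, 107], [386, 143], [432, 158], [461, 118]]
side 0 1502.5 [[418, 110], [454, 120], [430, 156], [394, 140]]
green 235 263 221 236 249.5144927536232 230.06884057971016
green 246 590 174 239 459.04347826086956 211.02173913043478
```

View pics/sz.png

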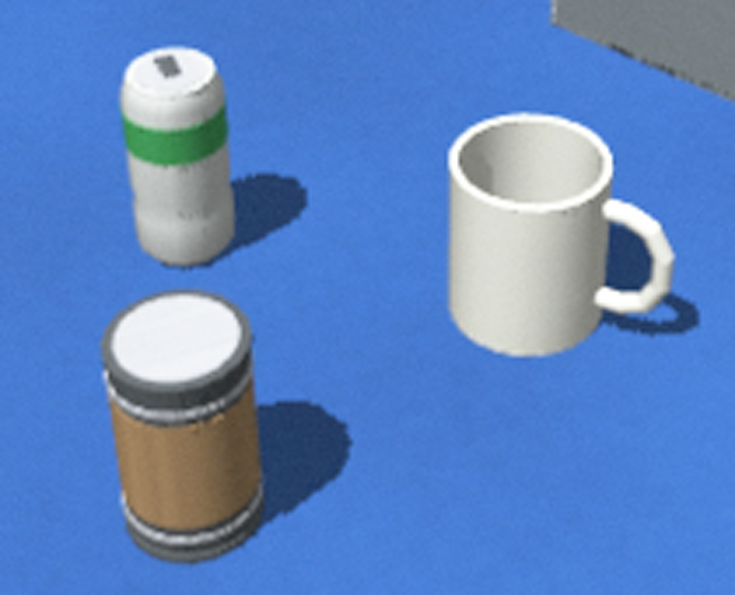

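View pics/tz.png

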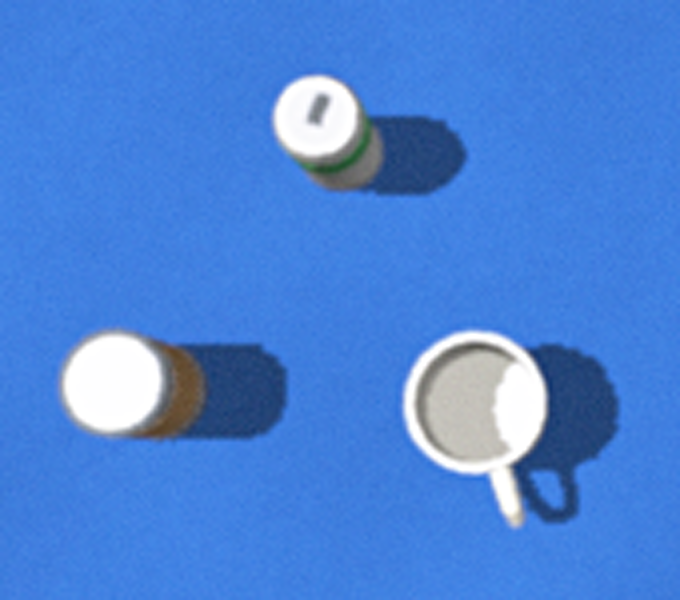

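```bash
python3 - <<'E'
from h import *
for nm,z,s,t in(("can",.11,(248.3,210.3),(249,169)),("tin",.1,(250.9,285.7),(198.2,235.7)),("mug",.092,(351.7,235.7),(289,240.5))):
    print(nm,atz('side',s,z).round(4),atz('top',t,z).round(4))
im=cv2.imread("pics/top0.png").astype(int); b,g,r=im[...,0],im[...,1],im[...,2]
print(im[195,405:415].tolist())
C={}
for n in("side","top"):
    im=cv2.imread(f"pics/{n}0.png").astype(int); b,g,r=im[...,0],im[...,1],im[...,2]
    m=((r>110)&(g<110)&(b<110)).astype(np.uint8)
    cs,h=cv2.findContours(m,cv2.RETR_CCOMP,cv2.CHAIN_APPROX_NONE)
    for c,hh in zip(cs,h[0]):
        if cv2.contourArea(c)>200:
            q=cv2.approxPolyDP(c,6,True).reshape(-1,2); print(n,hh[3],cv2.contourArea(c),q.tolist())
            if hh[3]<0:C[n]=q
def model(p,rs=0,hx=.047+.0109,hy=.058):
    s=np.tan(np.radians(25)); P=[]
    for a,bb in((1,1),(1,-1),(-1,-1),(-1,1)):
        x,y=a*hx,bb*hy
        P.append([x-.0017,y,s*x+.0036])
    P=np.array(P); Rz=R.from_euler('z',p[2]).as_matrix()
    return P@Rz.T+[p[0],p[1],.16]
def res(p,names):
    o=[]
    for n in names:
        q=proj(n,model(p)); d=np.linalg.norm(q[:,None]-C[n][None],axis=2); j=d.argmin(1); o+=list((q-C[n][j]).ravel())
    return o
for names in(("side",),("top",),("side","top")):
    best=None
    for y0 in np.arange(-3.1,3.1,.3):
        s=least_squares(res,[.55,-.3,y0],args=(names,),loss='soft_l1')
        if best is None or s.cost<best.cost:best=s
    print(names,best.x,np.degrees(best.x[2]),best.cost,np.round(best.fun,1))
E
```

```text
can [0.6129 0.1717 0.11  ] [0.614  0.1667 0.11  ]
tin [0.4628 0.2856 0.1   ] [0.4628 0.2832 0.1   ]
mug [0.4457 0.0828 0.092 ] [0.447 0.077 0.092]
[[213, 201, 227], [155, 152, 253], [98, 101, 255], [78, 88, 255], [86, 93, 255], [87, 98, 255], [75, 84, 255], [46, 47, 180], [20, 20, 51], [33, 30, 23]]
side -1 631.5 [[613, 120], [588, 146], [577, 181], [599, 162]]
side -1 2242.5 [[416, 106], [386, 144], [432, 159], [462, 118]]
side 138 1386.5 [[419, 110], [453, 120], [429, 153], [395, 141]]
side -1 200.5 [[516, 97], [494, 111], [512, 116]]
side -1 355.5 [[556, 51], [547, 98], [567, 59]]
top -1 3011.5 [[464, 169], [405, 178], [411, 226], [471, 221]]
top 55 2026.5 [[459, 175], [464, 215], [416, 221], [411, 182]]
('side',) [ 0.60188584 -1.21323514  1.06387406] 60.95549352349054 48.124890926139095 [  0.2  -4.6 -22.6 -11.6  -0.2   1.4  12.    0.9]
('top',) [ 0.5271904  -0.25208819 -1.52194523] -87.20103843533045 2.765106336239202 [ 0.2 -1.2  0.6  0.7 -0.6  1.7 -0.3 -1.2]Traceback (most recent call last):
  File "<stdin>", line 30, in <module>
    return func(*args, **kwargs)
    result = trf
[... 259 characters left out ...]
, ftol, xtol, gtol, max_nfev, x_scale,
        loss_function, tr_solver, tr_options, verbose, callback=callback)
    f_new = fun(x_new)
    self._update_fun()
    ~~~~~~~~~~~~~~~~^^
    self.f = self.fun_wrapped(xp_copy(self.x))
             ~~~~~~~~~~~~~~~~^^^^^^^^^^^^^^^^^
    return np.atleast_1d(self.fun(x))
                         ~~~~~~~~^^^
    return self.f(x, *self.args, **self.kwargs)
           ~~~~~~^^^^^^^^^^^^^^^^^^^^^^^^^^^^^^
  File "<stdin>", line 25, in res
  File "h.py", line 6, in proj
    m=arm.camera_model(n); return cv2.projectPoints(np.float64(P).reshape(-1,1,3),m['rvec'],m['tvec'],m['mtx'],None)[0].reshape(-1,2)
ValueError: time passes only in moves, steps and waits
```

```bash
python3 - <<'E'
s=open('h.py').read()
s=s.replace("m=arm.camera_model(n);","m=CM[n];").replace("def proj","CM={n:arm.camera_model(n) for n in('side','top','wrist')}\ndef proj",1).replace("m=arm.camera_model('wrist')","m=CM['wrist']")
open('h.py','w').write(s)
E
cat > rim.py <<'E'
from h import *
def corners(hx,hy):
    t=np.tan(np.radians(25)); return np.array([[a*hx-.0017,b*hy,t*a*hx+.0036] for a,b in((1,1),(1,-1),(-1,-1),(-1,1))])
O=corners(.0579,.058); I=corners(.047,.046)
def pts(p,M): return M@R.from_euler('z',p[2]).as_matrix().T+[p[0],p[1],p[3] if len(p)>3 else .16]
E
python3 - <<'E'
from rim import *
C={'side':([[416,106],[386,144],[432,159],[462,118]],[[419,110],[453,120],[429,153],[395,141]]),
'top':([[464,169],[405,178],[411,226],[471,221]],[[459,175],[464,215],[416,221],[411,182]])}
def res(p,names):
    o=[]
    for n in names:
        for M,c in zip((O,),C[n]):
            q=proj(n,pts(p,M)); c=np.array(c); j=np.linalg.norm(q[:,None]-c[None],axis=2).argmin(1); o+=list((q-c[j]).ravel())
    return o
for names in(("side",),("top",),("side","top")):
  for p0 in([.53,-.25,-1.5],[.53,-.25,-1.5,.16]):
    s=least_squares(res,p0,args=(names,),loss='soft_l1')
    print(names,s.x.round(4),np.degrees(s.x[2]),s.cost,np.round(s.fun,1))
E
```

```text
('side',) [ 0.5238 -0.2434 -1.5221] -87.21145906861845 0.7160229436045844 [-0.3  0.1  0.6  0.4  0.3 -0.1 -0.7 -0.6]
('side',) [ 0.5277 -0.2501 -1.5215  0.1567] -87.17615619609803 0.5802582502369424 [-0.2  0.4  0.3  0.5  0.3 -0.3 -0.4 -0.6]
('top',) [ 0.5272 -0.2521 -1.5219] -87.20103532599954 2.7651063362416872 [ 0.2 -1.2  0.6  0.7 -0.6  1.7 -0.3 -1.2]
('top',) [ 0.5305 -0.26   -1.5239  0.137 ] -87.31274802467088 0.955101767115778 [-0.4 -0.3 -0.3  0.1  0.2  0.9  0.7 -0.7]
('side', 'top') [ 0.5276 -0.2509 -1.5251] -87.37905064932998 6.985077022701348 [ 0.3 -1.1  0.8 -1.   0.6 -1.8 -0.1 -2.1 -0.3 -1.3 -0.   0.6 -1.2  1.5
 -0.8 -1.5]
('side', 'top') [ 0.5291 -0.2536 -1.5238  0.1549] -87.31001713988792 3.049767844628926 [ 0.1  0.6  0.4  0.7  0.5 -0.3 -0.  -0.6 -0.  -1.4  0.2  0.1 -0.6  1.
 -0.2 -1.6]
```

```bash
cat >> h.py <<'E'
def plan(pos,yaw,tp,tyaw):
    Rm=R.from_euler('xyz',[180,0,yaw],degrees=True).as_matrix()
    return (Rm.T@(np.array(tp)-pos)).round(4), -(tyaw-yaw)
E
python3 - <<'E'
from h import *
print(plan([.191,.595,.223],162.2,[.6135,.169,.25],92.7))
E
```

```text
(array([-0.5325, -0.2765, -0.027 ]), 69.49999999999999)
```

>>> arm_command([
  {"x": -0.036, "y": -0.018, "z": -0.005, "az": 6},
  {"x": -0.072, "y": -0.036, "z": -0.01, "az": 12},
  {"x": -0.108, "y": -0.054, "z": -0.015, "az": 18},
  {"x": -0.144, "y": -0.072, "z": -0.02, "az": 24},
  {"x": -0.18, "y": -0.09, "z": -0.027, "az": 30},
])

```text
schema error: expected keys x, y, z, ax, ay, az
```

```bash
python3 - <<'E'
from h import *
o=arm.get_obs();p=o['tool_pos'];print(o['t'],p,o['ee_rot'])
print(plan(p,o['ee_rot'][2],[.6135,.169,.25],92.7))
E
```

```text
0.15 [0.19105284 0.59478849 0.22196053] [-1.79939736e+02  2.87236443e-03  1.62194226e+02]
(array([-0.5324, -0.2762, -0.028 ]), np.float64(69.49422627291374))
```

>>> arm_command([
  {"x": -0.036, "y": -0.018, "z": -0.005, "ax": 0, "ay": 0, "az": 6},
  {"x": -0.072, "y": -0.036, "z": -0.01, "ax": 0, "ay": 0, "az": 12},
  {"x": -0.108, "y": -0.054, "z": -0.015, "ax": 0, "ay": 0, "az": 18},
  {"x": -0.144, "y": -0.072, "z": -0.02, "ax": 0, "ay": 0, "az": 24},
  {"x": -0.18, "y": -0.09, "z": -0.027, "ax": 0, "ay": 0, "az": 30},
])

```text
t: 0.65
tool_pos: [0.3358, 0.4528, 0.2494]
ee_rot: [-180.0, 0.0, 131.9]
contact_force: [0.2, 1.4, 0.4]
grip_width: 0.087
```

```bash
python3 - <<'E'
from h import *
o=arm.get_obs();p=o['tool_pos'];print(o['t'],p,o['ee_rot'])
print(plan([.191,.595,.223],162.2,p,o['ee_rot'][2]))
c=R.from_euler('xyz',[180,0,162.2],degrees=True).as_matrix()@[-.18,-.09,-.027]+[.191,.595,.223]
print(c,plan(c,132.2,[.6135,.169,.25],92.7))
E
```

```text
0.65 [0.33579326 0.45284687 0.24939511] [-1.79964456e+02  1.02532533e-03  1.31949546e+02]
(array([-0.1813, -0.0911, -0.0264]), np.float64(30.250454286134584))
[0.33487071 0.4542832  0.25      ] (array([-0.3985,  0.0148,  0.    ]), 39.499999999999986)
```

>>> arm_command([
  {"x": -0.04, "y": 0.002, "z": 0, "ax": 0, "ay": 0, "az": 8},
  {"x": -0.08, "y": 0.004, "z": 0, "ax": 0, "ay": 0, "az": 16},
  {"x": -0.12, "y": 0.005, "z": 0, "ax": 0, "ay": 0, "az": 24},
  {"x": -0.16, "y": 0.006, "z": 0, "ax": 0, "ay": 0, "az": 32},
  {"x": -0.2, "y": 0.007, "z": 0, "ax": 0, "ay": 0, "az": 39.5},
])

```text
t: 1.15
tool_pos: [0.4753, 0.3095, 0.2495]
ee_rot: [-180.0, -0.0, 92.4]
contact_force: [-0.4, 0.6, -0.1]
grip_width: 0.0867
```

```bash
python3 - <<'E'
from h import *
o=arm.get_obs();p=o['tool_pos'];print(o['t'],p,o['ee_rot'])
print(plan(p,o['ee_rot'][2],[.6135,.169,.25],92.7))
E
```

```text
1.15 [0.4752948  0.30945068 0.24946371] [-1.79990422e+02 -1.49251221e-03  9.23700520e+01]
(array([-0.146 ,  0.1323, -0.0005]), np.float64(-0.3299479545102031))
```

>>> arm_command([
  {"x": -0.029, "y": 0.026, "z": 0, "ax": 0, "ay": 0, "az": 0},
  {"x": -0.058, "y": 0.052, "z": 0, "ax": 0, "ay": 0, "az": 0},
  {"x": -0.088, "y": 0.079, "z": 0, "ax": 0, "ay": 0, "az": 0},
  {"x": -0.117, "y": 0.106, "z": 0, "ax": 0, "ay": 0, "az": 0},
  {"x": -0.146, "y": 0.132, "z": 0, "ax": 0, "ay": 0, "az": 0},
])

```text
t: 1.65
tool_pos: [0.6141, 0.17, 0.2493]
ee_rot: [-180.0, 0.0, 92.7]
contact_force: [0.1, 0.1, -0.4]
grip_width: 0.0866
```

>>> arm_command([
  {"x": 0, "y": 0, "z": 0, "ax": 0, "ay": 0, "az": 0},
  {"x": 0, "y": 0, "z": 0, "ax": 0, "ay": 0, "az": 0},
])

```text
t: 1.85
tool_pos: [0.6134, 0.1704, 0.249]
ee_rot: [-180.0, 0.0, 92.6]
contact_force: [0.0, 1.0, 0.4]
grip_width: 0.087
```

```bash
python3 - <<'E'
from h import *
o=arm.get_obs();p=o['tool_pos'];print(o['t'],p,o['ee_rot'])
im=arm.read_camera('wrist'); 
cv2.imwrite("pics/w1.png",im[:,:,::-1])
print(wproj([[.6135,.169,.11],[.6135,.169,0]],p,o['ee_rot']))
E
```

```text
1.85 [0.61341847 0.17036134 0.24897243] [-1.79952631e+02  2.41140608e-02  9.25856518e+01]
[[318.41472132 189.73240843]
 [318.89512142 168.92026134]]
```

View pics/w1.png

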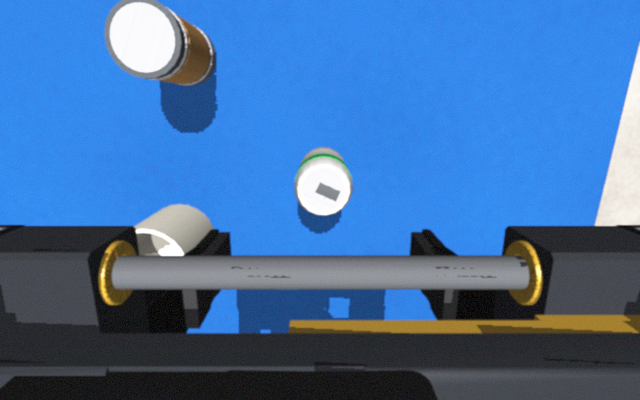

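```bash
python3 - <<'E'
from h import *
im=cv2.imread("pics/w1.png"); m=(im.min(2)>200).astype(np.uint8); m[:, :270]=0;m[:,380:]=0;m[:140]=0;m[225:]=0
cs,_=cv2.findContours(m,0,1); c=max(cs,key=cv2.contourArea); print(cv2.fitEllipse(cv2.convexHull(c)),cv2.boundingRect(c))
P=np.array([[.616+.0265*np.cos(a)*.85,.172+.0225*np.sin(a),.11] for a in np.linspace(0,6.28,24)])
q=wproj(P,[.6134,.1704,.249],[180,0,92.6]);print(q.min(0),q.max(0))
E
```

```text
((323.3095397949219, 186.97732543945312), (52.3718376159668, 56.08259582519531), 0.15026627480983734) (297, 159, 53, 56)
[295.40997584 160.63422849] [347.37778843 211.4399214 ]
```

>>> arm_command([
  {"x": 0.001, "y": 0.0035, "z": 0.035, "ax": 0, "ay": 0, "az": 0},
  {"x": 0.001, "y": 0.0035, "z": 0.07, "ax": 0, "ay": 0, "az": 0},
  {"x": 0.001, "y": 0.0035, "z": 0.11, "ax": 0, "ay": 0, "az": 0},
  {"x": 0.001, "y": 0.0035, "z": 0.145, "ax": 0, "ay": 0, "az": 0},
  {"x": 0.001, "y": 0.0035, "z": 0.172, "ax": 0, "ay": 0, "az": 0},
])

```text
t: 2.4
tool_pos: [0.6148, 0.1743, 0.0753]
ee_rot: [-179.9, -0.0, 92.9]
contact_force: [-0.7, 0.4, 0.9]
grip_width: 0.0872
```

>>> arm_command([
  {"x": 0, "y": 0, "z": 0, "ax": 0, "ay": 0, "az": 0},
  {"x": 0, "y": 0, "z": 0, "ax": 0, "ay": 0, "az": 0},
])

```text
t: 2.6
tool_pos: [0.6163, 0.1737, 0.0783]
ee_rot: [-180.0, -0.0, 92.8]
contact_force: [0.7, 0.4, -0.3]
grip_width: 0.0869
```

```bash
python3 - <<'E'
from h import *
o=arm.get_obs();print(o['t'],o['tool_pos'])
for n in('wrist','side'):
    im=arm.read_camera(n)[:,:,::-1]
    if n=='side': im=cv2.resize(im[150:290,180:330],None,fx=4,fy=4)
    cv2.imwrite(f"pics/{n}2.png",im)
E
```

```text
2.6 [0.61632305 0.17368389 0.07832471]
```

View pics/wrist2.png

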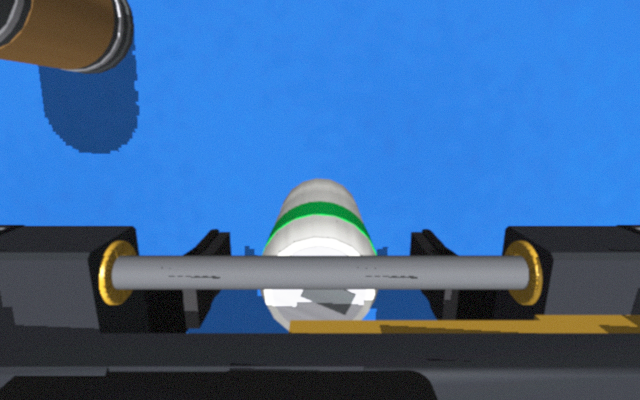

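View pics/side2.png

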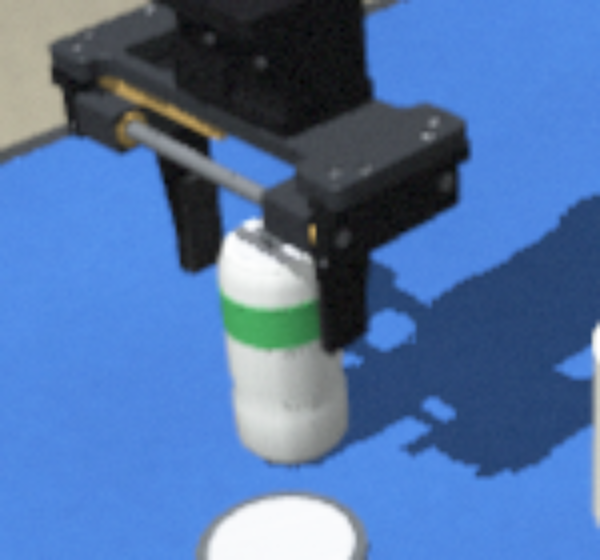

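>>> arm_command([
  {"x": -0.002, "y": 0, "z": 0, "ax": 0, "ay": 0, "az": 0},
  {"x": -0.002, "y": 0, "z": 0, "ax": 0, "ay": 0, "az": 0},
  {"x": -0.002, "y": 0, "z": 0, "ax": 0, "ay": 0, "az": 0},
])

```text
t: 3.0
tool_pos: [0.6171, 0.1704, 0.0783]
ee_rot: [179.9, -0.0, 92.7]
contact_force: [0.1, 0.1, -0.2]
grip_width: 0.0867
```

>>> arm_command([
  {"x": 0, "y": 0, "z": 0, "ax": 0, "ay": 0, "az": 0},
  {"x": 0, "y": 0, "z": 0, "ax": 0, "ay": 0, "az": 0},
  {"x": 0, "y": 0, "z": 0, "ax": 0, "ay": 0, "az": 0},
  {"x": 0, "y": 0, "z": 0, "ax": 0, "ay": 0, "az": 0},
  {"x": 0, "y": 0, "z": 0, "ax": 0, "ay": 0, "az": 0},
], hand=0.04, grip_force=12)

```text
t: 3.5
tool_pos: [0.6167, 0.1704, 0.0775]
ee_rot: [-180.0, -0.0, 92.7]
contact_force: [0.6, 0.1, 0.1]
grip_width: 0.055
```

>>> arm_command([
  {"x": 0, "y": 0, "z": 0, "ax": 0, "ay": 0, "az": 0},
  {"x": 0, "y": 0, "z": 0, "ax": 0, "ay": 0, "az": 0},
  {"x": 0, "y": 0, "z": 0, "ax": 0, "ay": 0, "az": 0},
  {"x": 0, "y": 0, "z": 0, "ax": 0, "ay": 0, "az": 0},
  {"x": 0, "y": 0, "z": 0, "ax": 0, "ay": 0, "az": 0},
])

```text
t: 4.0
tool_pos: [0.6167, 0.1704, 0.0775]
ee_rot: [-180.0, -0.0, 92.7]
contact_force: [-0.3, 0.7, -0.2]
grip_width: 0.0525
```

>>> arm_command([
  {"x": 0, "y": 0, "z": -0.015, "ax": 0, "ay": 0, "az": 0},
  {"x": 0, "y": 0, "z": -0.045, "ax": 0, "ay": 0, "az": 0},
  {"x": 0, "y": 0, "z": -0.08, "ax": 0, "ay": 0, "az": 0},
  {"x": 0, "y": 0, "z": -0.12, "ax": 0, "ay": 0, "az": 0},
  {"x": 0, "y": 0, "z": -0.155, "ax": 0, "ay": 0, "az": 0},
])

```text
t: 4.5
tool_pos: [0.6169, 0.1702, 0.236]
ee_rot: [179.9, -0.0, 92.7]
contact_force: [1.0, 0.5, 0.5]
grip_width: 0.0523
```

>>> arm_command([
  {"x": 0, "y": 0, "z": -0.03, "ax": 0, "ay": 0, "az": 0},
  {"x": 0, "y": 0, "z": -0.06, "ax": 0, "ay": 0, "az": 0},
  {"x": 0, "y": 0, "z": -0.09, "ax": 0, "ay": 0, "az": 0},
  {"x": 0, "y": 0, "z": -0.12, "ax": 0, "ay": 0, "az": 0},
  {"x": 0, "y": 0, "z": -0.135, "ax": 0, "ay": 0, "az": 0},
])

```text
t: 5.0
tool_pos: [0.617, 0.1701, 0.372]
ee_rot: [179.8, -0.1, 92.7]
contact_force: [0.0, 0.4, -0.6]
grip_width: 0.0529
```

```bash
python3 - <<'E'
from h import *
o=arm.get_obs();p=o['tool_pos'];print(o['t'],p,o['ee_rot'],o['grip_width'])
for z in(.37,):print(plan(p,o['ee_rot'][2],[.527,-.249,z],92.7))
for n in('side','top'):
    cv2.imwrite(f"pics/{n}3.png",arm.read_camera(n)[:,:,::-1])
E
```

```text
5.0 [0.6169855  0.17009148 0.37195591] [ 1.79756693e+02 -7.78178599e-02  9.26743647e+01] 0.05285901471675293
(array([-0.4144, -0.1094,  0.002 ]), np.float64(-0.025635302129771276))
```

View pics/side3.png

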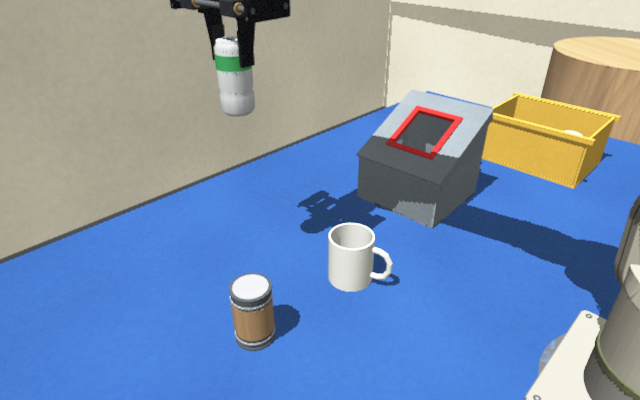

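>>> arm_command([
  {"x": -0.02, "y": -0.006, "z": 0, "ax": 0, "ay": 0, "az": 0},
  {"x": -0.05, "y": -0.016, "z": 0, "ax": 0, "ay": 0, "az": 0},
  {"x": -0.085, "y": -0.027, "z": 0, "ax": 0, "ay": 0, "az": 0},
  {"x": -0.12, "y": -0.038, "z": 0, "ax": 0, "ay": 0, "az": 0},
  {"x": -0.155, "y": -0.049, "z": 0, "ax": 0, "ay": 0, "az": 0},
])

```text
t: 5.6
tool_pos: [0.5741, 0.0118, 0.3668]
ee_rot: [-179.9, -0.0, 92.7]
contact_force: [0.6, -1.1, 0.5]
grip_width: 0.0528
```

>>> arm_command([
  {"x": -0.035, "y": -0.012, "z": 0, "ax": 0, "ay": 0, "az": 0},
  {"x": -0.07, "y": -0.024, "z": 0, "ax": 0, "ay": 0, "az": 0},
  {"x": -0.105, "y": -0.037, "z": 0, "ax": 0, "ay": 0, "az": 0},
  {"x": -0.14, "y": -0.05, "z": 0, "ax": 0, "ay": 0, "az": 0},
  {"x": -0.16, "y": -0.06, "z": 0, "ax": 0, "ay": 0, "az": 0},
])

```text
t: 6.1
tool_pos: [0.5209, -0.1526, 0.3671]
ee_rot: [-180.0, 0.0, 92.5]
contact_force: [-1.1, 0.8, -0.1]
grip_width: 0.0525
```

>>> arm_command([
  {"x": 0, "y": 0, "z": 0, "ax": 0, "ay": 0, "az": 0},
  {"x": 0, "y": 0, "z": 0, "ax": 0, "ay": 0, "az": 0},
  {"x": 0, "y": 0, "z": 0, "ax": 0, "ay": 0, "az": 0},
])

```text
t: 6.4
tool_pos: [0.5229, -0.1481, 0.367]
ee_rot: [-180.0, -0.0, 92.8]
contact_force: [-0.2, 0.4, -0.2]
grip_width: 0.0526
```

```bash
python3 - <<'E'
from rim import *
o=arm.get_obs();p=o['tool_pos'];print(o['t'],p,o['ee_rot'],o['grip_width'])
im=arm.read_camera('wrist')[:,:,::-1].copy(); cv2.imwrite("pics/w4.png",im)
for M in(O,I): cv2.polylines(im,[wproj(pts([.527,-.249,np.radians(-87.3)],M),p,o['ee_rot']).astype(int)],True,(0,255,255),1)
cv2.imwrite("pics/w4o.png",im)
E
```

```text
6.4 [ 0.52291034 -0.1480648   0.36704045] [-1.79963349e+02 -3.05322734e-02  9.27955577e+01] 0.052578666935810744
```

View pics/w4o.png

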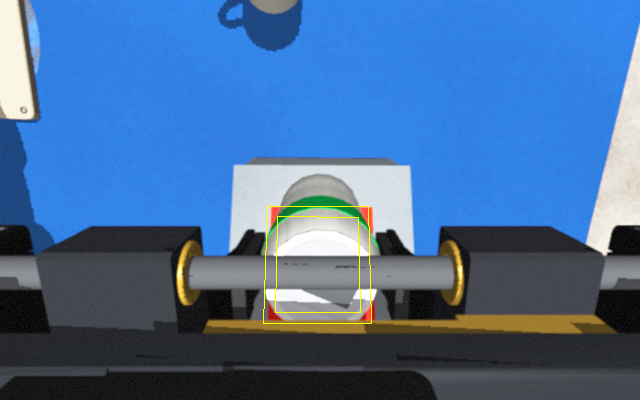

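```bash
python3 - <<'E'
import cv2
for f in("w4","w4o"):
    c=cv2.imread(f"pics/{f}.png")[190:340,245:395]; cv2.imwrite(f"pics/{f}z.png",cv2.resize(c,None,fx=2.6,fy=3.5,interpolation=0))
a=cv2.hconcat([cv2.imread("pics/w4z.png"),cv2.imread("pics/w4oz.png")]);cv2.imwrite("pics/w4c.png",a)
E
```

```text
(no output)
```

View pics/w4c.png

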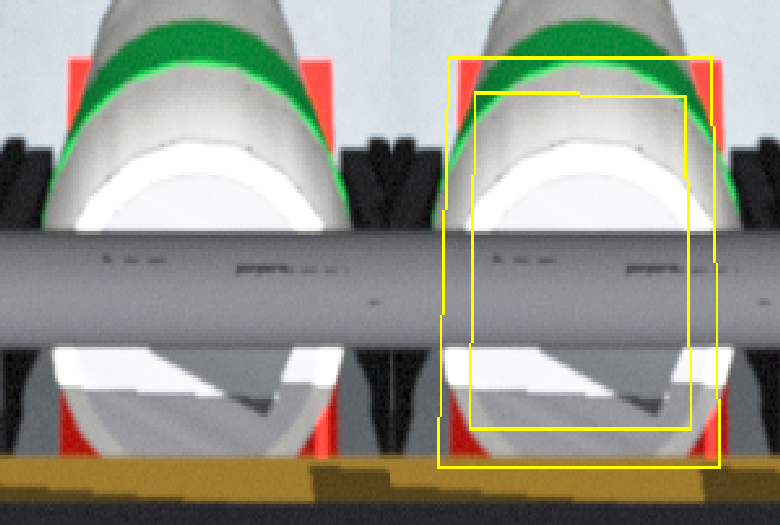

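```bash
python3 - <<'E'
from h import *
print(plan([.5229,-.1481,.367],92.75,[.530,-.251,.32],92.7))
E
```

```text
(array([-0.1031,  0.0022,  0.047 ]), 0.04999999999999716)
```

>>> arm_command([
  {"x": -0.025, "y": 0.0005, "z": 0.01, "ax": 0, "ay": 0, "az": 0},
  {"x": -0.05, "y": 0.001, "z": 0.02, "ax": 0, "ay": 0, "az": 0},
  {"x": -0.075, "y": 0.0015, "z": 0.03, "ax": 0, "ay": 0, "az": 0},
  {"x": -0.095, "y": 0.002, "z": 0.04, "ax": 0, "ay": 0, "az": 0},
  {"x": -0.103, "y": 0.002, "z": 0.047, "ax": 0, "ay": 0, "az": 0},
])

```text
t: 6.95
tool_pos: [0.5294, -0.2532, 0.3194]
ee_rot: [-179.9, 0.0, 92.6]
contact_force: [0.8, -0.1, -0.3]
grip_width: 0.0526
```

>>> arm_command([
  {"x": 0, "y": 0, "z": 0, "ax": 0, "ay": 0, "az": 0},
  {"x": 0, "y": 0, "z": 0, "ax": 0, "ay": 0, "az": 0},
  {"x": 0, "y": 0, "z": 0, "ax": 0, "ay": 0, "az": 0},
])

```text
t: 7.25
tool_pos: [0.5301, -0.2508, 0.321]
ee_rot: [180.0, -0.0, 92.8]
contact_force: [0.1, -0.1, -0.2]
grip_width: 0.053
```

```bash
python3 - <<'E'
from rim import *
o=arm.get_obs();p=o['tool_pos'];print(o['t'],p,o['ee_rot'],o['grip_width'],o['contact_force'])
ims=[]
for n,(r,c) in {'side':((40,170),(340,500)),'wrist':((130,360),(200,440))}.items():
    im=arm.read_camera(n)[:,:,::-1].copy()
    cv2.imwrite(f"pics/{n}5.png",im)
    ims.append(cv2.resize(im[r[0]:r[1],c[0]:c[1]],(400,400),interpolation=2))
cv2.imwrite("pics/c5.png",cv2.hconcat(ims))
E
```

```text
7.25 [ 0.53011786 -0.25079589  0.32101849] [ 1.79953525e+02 -2.36921324e-02  9.28036200e+01] 0.05299033373476659 [ 0.07256169 -0.11673924 -0.21302219]
```

View pics/c5.png

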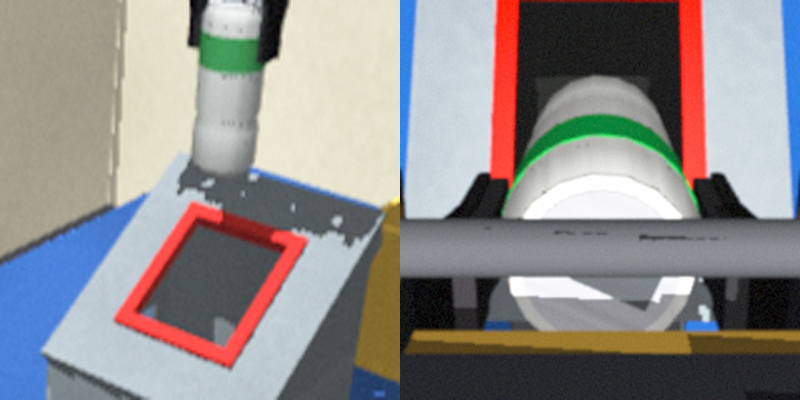

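```bash
python3 - <<'E'
from rim import *
im=cv2.imread("pics/wrist5.png"); p=[.5300,-.2508,.3205]; rpy=[180,0,92.75]
for q,c in(([.527,-.249],(0,255,255)),([.530,-.250],(0,255,0))):
    for M in(O,I): cv2.polylines(im,[wproj(pts([*q,np.radians(-87.3)],M),p,rpy).round().astype(int)],True,c,1)
cv2.imwrite("pics/w5o.png",cv2.resize(im[100:260,220:420],None,fx=4,fy=3.75,interpolation=0))
E
```

```text
(no output)
```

View pics/w5o.png

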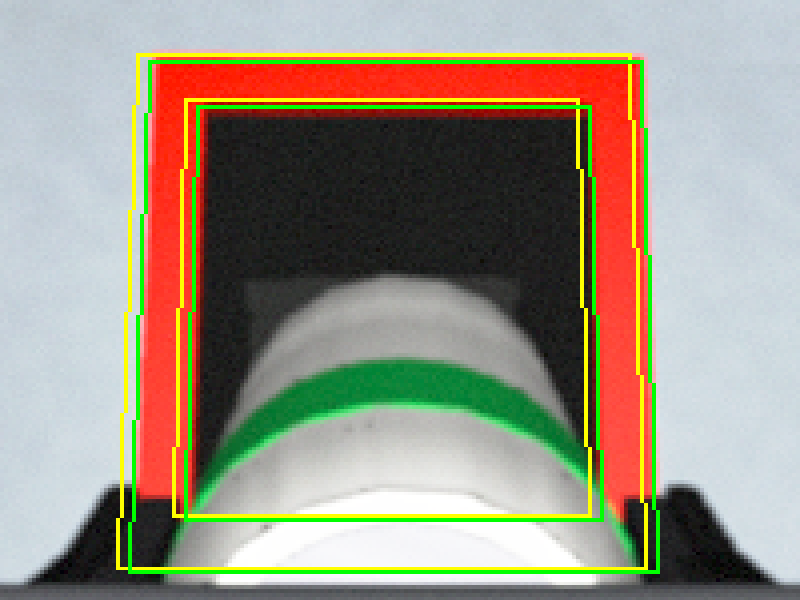

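>>> arm_command([
  {"x": 0, "y": 0.001, "z": 0.02, "ax": 0, "ay": 0, "az": 0},
  {"x": 0, "y": 0.001, "z": 0.04, "ax": 0, "ay": 0, "az": 0},
  {"x": 0, "y": 0.001, "z": 0.06, "ax": 0, "ay": 0, "az": 0},
  {"x": 0, "y": 0.001, "z": 0.075, "ax": 0, "ay": 0, "az": 0},
  {"x": 0, "y": 0.001, "z": 0.085, "ax": 0, "ay": 0, "az": 0},
])

```text
t: 7.85
tool_pos: [0.5305, -0.2516, 0.2346]
ee_rot: [-180.0, -0.0, 92.7]
contact_force: [0.2, -0.6, -0.5]
grip_width: 0.0528
```

```bash
python3 - <<'E'
from rim import *
o=arm.get_obs();p=o['tool_pos'];print(o['t'],p,o['ee_rot'],o['grip_width'],o['contact_force'])
ims=[]
for n,(r,c) in {'side':((40,170),(340,500)),'wrist':((130,360),(200,440))}.items():
    im=arm.read_camera(n)[:,:,::-1].copy()
    ims.append(cv2.resize(im[r[0]:r[1],c[0]:c[1]],(400,400),interpolation=2))
cv2.imwrite("pics/c6.png",cv2.hconcat(ims))
E
```

```text
7.85 [ 0.5304608  -0.25159832  0.23462099] [-1.79975474e+02 -2.67353558e-02  9.27261030e+01] 0.0528262622355607 [ 0.24423769 -0.62103669 -0.47548238]
```

View pics/c6.png

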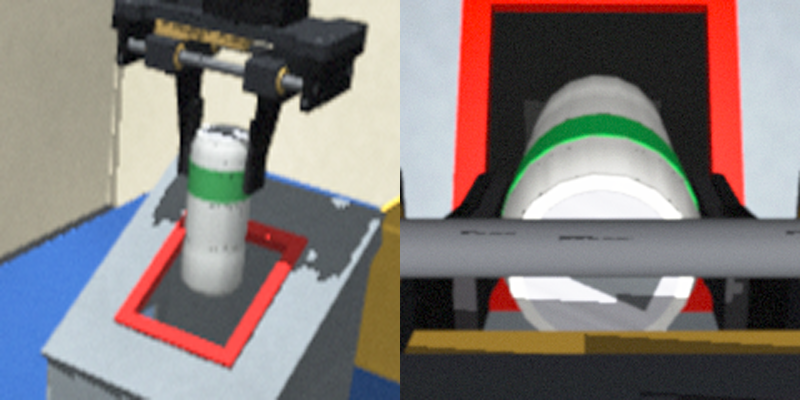

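Centred in both views (wrist crop: opening 492–708, can middle about 600). Lowering to half depth.

>>> arm_command([
  {"x": 0, "y": 0, "z": 0.015, "ax": 0, "ay": 0, "az": 0},
  {"x": 0, "y": 0, "z": 0.03, "ax": 0, "ay": 0, "az": 0},
  {"x": 0, "y": 0, "z": 0.042, "ax": 0, "ay": 0, "az": 0},
  {"x": 0, "y": 0, "z": 0.052, "ax": 0, "ay": 0, "az": 0},
  {"x": 0, "y": 0, "z": 0.058, "ax": 0, "ay": 0, "az": 0},
])

```text
t: 8.45
tool_pos: [0.5301, -0.252, 0.1762]
ee_rot: [-179.9, -0.0, 92.7]
contact_force: [-0.1, 0.4, -0.3]
grip_width: 0.0526
```

>>> arm_command([
  {"x": 0, "y": 0, "z": 0, "ax": 0, "ay": 0, "az": 0},
  {"x": 0, "y": 0, "z": 0, "ax": 0, "ay": 0, "az": 0},
])

```text
t: 8.65
tool_pos: [0.5307, -0.2523, 0.1778]
ee_rot: [180.0, 0.0, 92.7]
contact_force: [0.2, -0.1, 1.5]
grip_width: 0.0525
```

```bash
python3 - <<'E'
from rim import *
o=arm.get_obs();p=o['tool_pos'];print(o['t'],p,o['ee_rot'],o['grip_width'],o['contact_force'])
ims=[]
for n,(r,c) in {'side':((60,170),(360,495)),'wrist':((130,360),(200,440))}.items():
    im=arm.read_camera(n)[:,:,::-1].copy()
    ims.append(cv2.resize(im[r[0]:r[1],c[0]:c[1]],(400,400),interpolation=2))
cv2.imwrite("pics/c7.png",cv2.hconcat(ims))
E
```

```text
8.65 [ 0.53066318 -0.25226016  0.17778396] [1.79980760e+02 6.66917467e-03 9.26868041e+01] 0.05251355525123723 [ 0.23082598 -0.08201794  1.46058082]
```

View pics/c7.png

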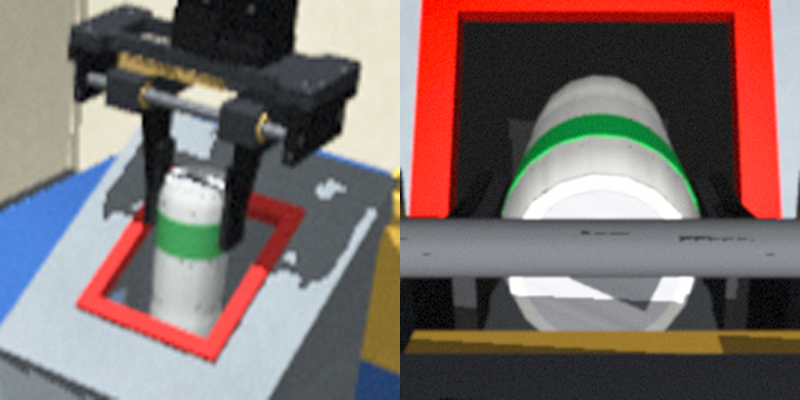

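>>> arm_command([
  {"x": 0, "y": 0, "z": 0, "ax": 0, "ay": 0, "az": 0},
  {"x": 0, "y": 0, "z": 0, "ax": 0, "ay": 0, "az": 0},
  {"x": 0, "y": 0, "z": 0, "ax": 0, "ay": 0, "az": 0},
  {"x": 0, "y": 0, "z": 0, "ax": 0, "ay": 0, "az": 0},
  {"x": 0, "y": 0, "z": 0, "ax": 0, "ay": 0, "az": 0},
], hand=0.066)

```text
t: 9.25
tool_pos: [0.5305, -0.2521, 0.1775]
ee_rot: [180.0, -0.0, 92.7]
contact_force: [-0.5, 0.0, -0.3]
grip_width: 0.0658
```

>>> arm_command([
  {"x": 0, "y": 0, "z": -0.015, "ax": 0, "ay": 0, "az": 0},
  {"x": 0, "y": 0, "z": -0.04, "ax": 0, "ay": 0, "az": 0},
  {"x": 0, "y": 0, "z": -0.075, "ax": 0, "ay": 0, "az": 0},
  {"x": 0, "y": 0, "z": -0.11, "ax": 0, "ay": 0, "az": 0},
  {"x": 0, "y": 0, "z": -0.14, "ax": 0, "ay": 0, "az": 0},
])

```text
t: 9.75
tool_pos: [0.5304, -0.2524, 0.3207]
ee_rot: [179.9, 0.0, 92.7]
contact_force: [0.4, -0.4, 0.2]
grip_width: 0.0656
```

```bash
python3 - <<'E'
from rim import *
o=arm.get_obs();p=o['tool_pos'];print(o['t'],p,o['grip_width'],o['contact_force'])
for n in('side','top','wrist'):
    cv2.imwrite(f"pics/{n}8.png",arm.read_camera(n)[:,:,::-1])
E
```

```text
9.75 [ 0.5304313  -0.25241724  0.32071465] 0.06562657933873497 [ 0.39203677 -0.42937513  0.23161466]
```

View pics/side8.png

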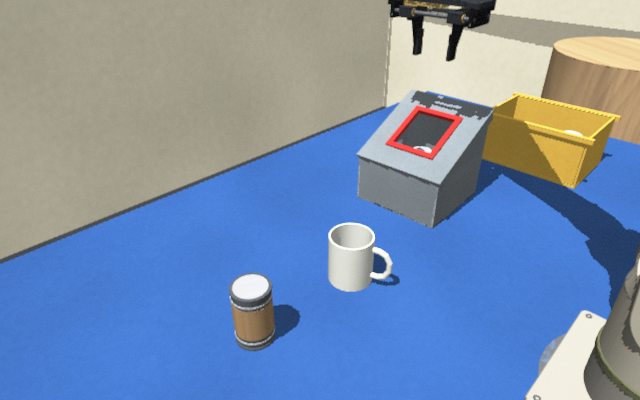

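View pics/wrist8.png

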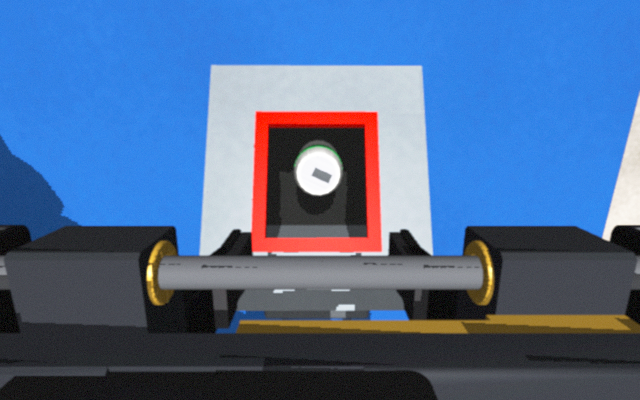

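The can stands upright on the box floor (wrist view, its top at about (318, 173) inside the opening). The side view shows the tin and mug unchanged at about (252, 310) and (351, 257). The arm is clear of everything.

```bash
python3 -c "
from bench import arm
print(arm.hand_in(),arm.get_obs()['t'])"
```

```text
the job is handed in; nothing more can be done
the job is handed in; nothing more can be done
```

The can is inside the feed box. I gripped it by its top 33 mm or so, lowered it upright and bottom first through the port until about half was through, then opened the fingers to 66 mm and let it drop.

**Last checks:**
- **Can:** the wrist camera shows it standing upright on the box floor.
- **Rim:** no touch showed in any picture, and the force readings stayed at about 1.5 N or less, which is noise level. I estimate the fingertips passed about 8 mm above the side bars.
- **Tin and mug:** the side camera shows both where they were at the start.
- **Arm:** it was clear, with the fingertips at 0.32 m. The clock read about 9.8 s, well under the 38 s limit.

**Disagreements:** the side and top cameras gave positions up to 6 mm apart for the can, mug and port. The wrist camera put the can and the port about 4 mm further out in x. I went with the wrist camera, and the can went in centred.

**Hand-in:** it replied only "the job is handed in; nothing more can be done". My script's final time reading was answered with the same line, so I have no reading from after the hand-in. The first move call was also refused for leaving out keys; nothing moved.

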